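Slide a sample jar under the measuring hood and crank the hood down

TASK

Stand the blue-capped sample jar upright in the white tray on the sliding carriage, then push the carriage along its rail to the next station, the yellow-banded one under the grey hood, so that it clicks into the detent. Then turn the red-knobbed crank clockwise (seen from above) until the hood is fully down over the jar. Leave the green-capped jar, the wash bottle and the beaker where they stand.

Things in the scene. Friction and masses are not known exactly. Their poses are not given: they have to be found in the camera images.
- jar: The sample jar: white plastic, paper band, BLUE cap. Closed cylinder, 56 mm diameter, 85 mm tall, about 0.18 kg, standing loose on the bench. Origin: centre of its underside; z is up.
- spare_jar: A jar of the same size with a GREEN cap; a bystander, to be left where it is. Origin: centre of its underside. The two jars may have swapped places.
- wash_bottle: Bystander: white wash bottle with red cap, 64 mm diameter, 170 mm tall. Origin: centre of its underside.
- beaker: Bystander: glass beaker, 72 mm diameter, 90 mm tall. Origin: centre of its underside.
- rig: Sample slide, fixed to the bench: ivory base 110 x 420 x 12 mm, two steel rails along its y axis, aluminium column 355 mm tall at x = +115 mm (far side), ivory crank gearbox 90 x 90 mm, 70 mm high, centred at x = -130, y = -140 mm (robot's side, right). Origin: on the bench under the middle of the hood; z is up. The carriage travels towards its -y (to the robot's right).
- carriage (a joint): Travel of the navy carriage (100 x 100 mm, top 36 mm high) towards rig -y, m: 0 = load station (white band), 0.17 = measuring station (yellow band, under the hood), 0.28 = end station; stop at 0.29. Starts in 0.018 to 0.05. Stations are spring detents: about 8 N to enter or leave, pulling home from within 4 mm. Elsewhere 1.2 N of friction; it stays where it is left.
- tray (a point): Centre of the inner floor of the white tray on the carriage, 40 mm above the bench, moving with it. Inside the tray is 68 x 68 mm square, its rim 4 mm thick and 8 mm high above this floor. Axes as the rig's.
- push_post (a point): Centre of the top of the orange post on the carriage, 96 mm above the bench: an upright cylinder, 22 mm diameter, 60 mm high (foot at 36 mm), 70 mm towards the robot (rig -x) and 115 mm to the left (rig +y) of the tray's centre. Push it towards rig -y, or grip it. A 30 mm wide arm joins it to the carriage.
- measure_station (a point): Fixed point on the axis of the hood, 40 mm above the bench: where point tray is when the carriage is in the measuring station.
- hood_rim (a point): Centre of the lower, open rim of the grey hood (a tube closed at the top: outside 92 mm, inside 84 mm diameter, 75 mm deep, with an ivory head 45 mm high on top and an arm to the column). 150 mm above the bench when fully up; 75 mm when fully down, around the jar.
- hood (a joint): How far the hood has been lowered, m: 0 = fully up, 0.075 = fully down. Geared to the crank: 0.0375 m for each full turn. It stays where it is left.
- crank (a joint): Angle of the crank, rad, growing clockwise from above: 0 = hood fully up, 12.57 (two full turns) = hood fully down, at the crank's stop. Starts in 0 to 1.2. About 2.5 N at the knob turns it; it stays where it is left. At angle a the crank points from crank_axis along the rig's x axis turned by -a about z.
- crank_axis (a point): Fixed point on the crank's upright axis, 105 mm above the bench, at the height of crank_grip.
- crank_grip (a point): Middle of the crank's red knob: an upright, freely spinning cylinder, 22 mm diameter, 42 mm high (from 88 to 130 mm above the bench), 45 mm from the crank's axis. Moves with the crank in a level circle. The crank's flat arm lies below the knob, its top at 87 mm.
There are look-alikes about, which are no part of the job. Leave any brown, orange or pink look-alike of the jar alone.

How it is judged:
By the outcome, as a careful person would: the job done as asked, in the order asked, and still so for the second after the job is handed in, with the robot touching nothing.
It also fails if it takes over 72 s, if anything falls off the work surface, if the arm or the gripper's body presses on something with over 40 N, if the wrist force passes 120 N, or if a joint passes its speed limit or range.

ROBOT

A 6-joint arm with a two-finger parallel gripper is mounted at the origin on the work surface. World frame = base frame: x ahead of the robot, y to its left, z up, the work surface at z = 0. Lengths are in mm, angles in rad, forces in N, time in s.
With the tool pointing down it reaches from about 425 to 1125 mm from the base axis. Payload 14.9 kg.
Tool frame: the origin (TCP) lies on the front face of the gripper's body, between the roots of the fingers; the fingertips stand 78 mm ahead of it and the grasp point (between the pads) lies 60 mm ahead of it (arm.tip_extent is the distance from the TCP to the fingertips, in mm); z points along the fingers, y is the direction in which the jaws open and shut (so a half turn about z gives the same grasp; the last joint's range is limited). The gripper opens to 91 mm and grips with 3 to 60 N. Pads are 32 mm wide; open, the fingers measure 118 mm over their backs; the gripper's body (76 mm by 178 mm) begins 60 mm behind the grasp point.
Start: joints at [-1.176, 0.379, 1.734, -0, 1.028, -0.033], TCP at [290.407, -636.932, 292.232] pointing down, gripper open.
Joint ranges: [-2.77, 2.77], [-0.74, 2.19], [0, 2.66], [-1.06, 4.2], [0.31, 2.87], [-3.08, 3.08]. Speed limits (rad/s): [1.89, 1.89, 2.39, 3.14, 3.14, 3.14].

INTERFACE

Orientations are given as [roll, pitch, yaw] about the fixed x, y, z axes, in that order (R = Rz(yaw) Ry(pitch) Rx(roll)).
In Python, from station import arm gives the robot as it stands.
- The arm moves only by the shell command python3 -m handwheel 'ROWS' [OPENING] [FORCE]. ROWS is text: rows parted by semicolons, each of 6 numbers parted by spaces: the shift along the tool's x, y, z in m, then the turn, a rotation vector about the tool's x, y, z in rad. In form: x y z wx wy wz; .... A call has exactly 8 rows; each row is the pose to reach, as a shift and turn from the pose commanded when the call began, along the tool's axes at that moment; what a row does not reach only later rows make up. A row lasts 1/10 s, in which the tool goes at most 50 mm and 8.59 degrees, less where a joint would pass 70% of its speed; a pose out of reach is approached as far as the arm can. A call with a gripper value outside its range is refused whole. OPENING is the closure, from 0 (fully open) to 1 (shut), set as the call begins (- or left out, the last holds). The fingers move at their own pace and stop on an object; FORCE is the grip in N (left out, the last holds). Time passes only in rows, so rows that repeat a pose let the fingers close, or fill a call up. It gives the time, the measured TCP pose, the force and the opening at its end, in the units of the state.
- arm.observe(): the state, without advancing time (a new reading comes with each control period).
- arm.grab_frame(name): name is "scene" or "top"; returns (picture, depth): 384x512x3 uint8, red, green, blue; 384x512 float32, mm along the optical axis (not along the pixel's ray), 0 where there is no reading.
- arm.camera_info(name): a dict with "K" (3x3 intrinsics, pixels), "eye" and "rotation" of the camera in the world. Camera axes: x right, y up, looking along -z (the intrinsics and any distortion apply to the point x, -y, -z); pixel columns grow to the right and rows downward; lengths in mm; the calibration is good to about 2 mm. A picture is of the moment at which its call begins. camera_info takes no time and is no camera call.
- arm.close_job(): hands the job in, once; it reports no verdict.
Trained networks look in the newest picture that a camera, given by its name, has taken for a name from the list of things; names that differ only in an ending like _2 or _b are one class to them, and where a whole thing is asked for, a point or a joint stands for the part that bears it (a point fixed in the world has none). Each returns a list of dicts, best first, with "confidence" (0 to 1); they miss things now and then, are a little off and sometimes report something else, mostly with a low value. They report only what shows in the picture. A call takes as long as a camera call. They do not tell look-alikes from the thing itself.
- arm.cut_out(camera, target): "region" (384x512 bool, what is visible of it) and "at" ([column, row] in pixels, amid what is visible of it).
The state is a dict: "time_s": time; "q": joint angles; "joint_vel": joint speeds; "joint_torque": joint torques, N m; "tcp_pos": TCP position; "tcp_rot": TCP orientation; "ft_force": force on the tool from outside, world axes, zero at the start; "wrist_torque": the same for the moment, N m; "finger_gap": opening from 0.0 (shut) to 1.0 (fully open).
Only numpy, scipy, OpenCV 4.12 (cv2) and the standard library are available. Lean on these libraries where they do the work, as an engineer would, in place of code of your own. Each camera call takes 0.05 s, during which the arm holds its last target. There are 200 camera calls.

## Working session

There is one attempt and no reset: what is moved stays moved. The work goes in short steps, Python scripts to look and compute and a shell command to move; the robot and the scene stay as the last step left them, time stands still between calls to the robot, and variables do not carry over. Pictures are saved under pics/ and viewed, about 8 in all and at most 12, crops included, and the job is handed in when it is done.

```bash
ls; mkdir -p pics; cat > h.py <<'E'
import numpy as np,cv2
from station import arm
def px2w(cam,u,v,d):
    c=arm.camera_info(cam);K=np.array(c["K"]);p=cv2.undistortPoints(np.array([[[u,v]]],float),K,np.array(c.get("dist",np.zeros(5)),float))[0,0] if 1 else 0
    pc=np.array([p[0]*d,-p[1]*d,-d]);return np.array(c["eye"])+np.array(c["rotation"])@pc
def cloud(cam,dep):
    c=arm.camera_info(cam);K=np.array(c["K"]);h,w=dep.shape
    v,u=np.mgrid[:h,:w];p=np.stack([(u-K[0,2])/K[0,0]*dep,-(v-K[1,2])/K[1,1]*dep,-dep],-1)
    return p@np.array(c["rotation"]).T+np.array(c["eye"])
def save(n,im,s=1):
    im=cv2.resize(im,None,fx=s,fy=s,interpolation=cv2.INTER_CUBIC);cv2.imwrite(f"pics/{n}.png",im[:,:,::-1])
E
python3 - <<'E'
from h import *
print(arm.observe())
a,da=arm.grab_frame("scene");b,db=arm.grab_frame("top")
save("scene1",a,1.5);save("top1",b,1.5)
np.savez("f1.npz",a=a,da=da,b=b,db=db)
for c,d in(("scene",da),("top",db)):
    print(arm.camera_info(c));P=cloud(c,d)
    for t in["jar","spare_jar","wash_bottle","beaker","rig","carriage","tray","push_post","hood_rim","crank_grip"]:
        for r in arm.cut_out(c,t)[:3]:
            q=P[r["region"]&(d>0)];print(c,t,round(r["confidence"],2),np.round(r["at"]),np.median(q,0).round() if len(q) else None,np.percentile(q,[3,97],axis=0).round().tolist() if len(q) else '')
E
```

```text
pics
{'time_s': 0.0, 'q': array([-1.17629007e+00,  3.79423509e-01,  1.73479320e+00, -5.95205880e-06,
        1.02849852e+00, -3.32957494e-02]), 'joint_vel': array([ 0.00039264, -0.00020429, -0.00049034,  0.0005369 ,  0.00213635,
        0.00177595]), 'joint_torque': array([-3.68082601e-04, -7.63727832e+01, -4.34364724e+01,  6.50233752e-02,
        4.24286246e-02, -7.88410011e-05]), 'tcp_pos': array([ 290.28429643, -636.62275853,  291.57160565]), 'tcp_rot': array([-3.14047053e+00, -3.22782485e-05,  4.27805067e-01]), 'ft_force': array([0.10148279, 0.56907362, 0.12779605]), 'wrist_torque': array([0.04542045, 0.01456597, 0.00463218]), 'finger_gap': 1.0022689813652528}
{'K': array([[348.89280218,   0.        , 253.37373733],
       [  0.        , 348.89280218, 191.17791336],
       [  0.        ,   0.        ,   1.        ]]), 'eye': array([ 904.82355582, -287.65601365,  797.52892567]), 'rotation': array([0.57719914, 0.00766626, 1.05650682])}Traceback (most recent call last):
  File "<stdin>", line 7, in <module>
  File "h.py", line 9, in cloud
    return p@np.array(c["rotation"]).T+np.array(c["eye"])
           ~~~~~~~~~~~~~~~~~~~~~~~~~~~^~~~~~~~~~~~~~~~~~~
ValueError: operands could not be broadcast together with shapes (384,512) (3,)
```

```bash
cat > h.py <<'E'
import numpy as np,cv2
from station import arm
from scipy.spatial.transform import Rotation as Ro
def cloud(cam,dep):
    c=arm.camera_info(cam);K=np.array(c["K"]);h,w=dep.shape
    v,u=np.mgrid[:h,:w];p=np.stack([(u-K[0,2])/K[0,0]*dep,-(v-K[1,2])/K[1,1]*dep,-dep],-1)
    return p@Ro.from_euler("xyz",c["rotation"]).as_matrix().T+np.array(c["eye"])
def save(n,im,s=1):
    im=cv2.resize(im,None,fx=s,fy=s,interpolation=cv2.INTER_CUBIC);cv2.imwrite(f"pics/{n}.png",im[:,:,::-1])
E
python3 - <<'E'
from h import *
f=np.load("f1.npz") if 0 else None
a,da=arm.grab_frame("scene");b,db=arm.grab_frame("top")
save("scene1",a,1.5);save("top1",b,1.5)
np.savez("f1.npz",a=a,da=da,b=b,db=db)
for c,d in(("scene",da),("top",db)):
    print(arm.camera_info(c));P=cloud(c,d)
    for t in["jar","spare_jar","wash_bottle","beaker","rig","carriage","tray","push_post","hood_rim","crank_grip"]:
        for r in arm.cut_out(c,t)[:3]:
            q=P[r["region"]&(d>0)];print(c,t,round(r["confidence"],2),np.round(r["at"]),np.median(q,0).round() if len(q) else None,np.percentile(q,[3,97],axis=0).round().tolist() if len(q) else '')
E
```

```text
{'K': array([[348.89280218,   0.        , 253.37373733],
       [  0.        , 348.89280218, 191.17791336],
       [  0.        ,   0.        ,   1.        ]]), 'eye': array([ 904.82355582, -287.65601365,  797.52892567]), 'rotation': array([0.57719914, 0.00766626, 1.05650682])}
scene jar 0.85 [327. 145.] [450. 182.  67.] [[418.0, 166.0, 5.0], [466.0, 215.0, 85.0]]
scene jar 0.79 [271. 141.] [363.  70.  67.] [[329.0, 51.0, 5.0], [376.0, 99.0, 85.0]]
scene jar 0.59 [292. 166.] [463.  73.  68.] [[427.0, 55.0, -2.0], [480.0, 114.0, 85.0]]
scene wash_bottle 0.93 [100. 252.] [ 480. -437.  105.] [[452.0, -467.0, 8.0], [494.0, -412.0, 169.0]]
scene wash_bottle 0.16 [330. 201.] [592. 101.  36.] [[570.0, 36.0, 30.0], [636.0, 168.0, 94.0]]
scene beaker 0.66 [151. 303.] [ 612. -382.   51.] [[593.0, -410.0, 2.0], [657.0, -349.0, 89.0]]
scene beaker 0.57 [330. 201.] [592.  99.  36.] [[570.0, 31.0, 31.0], [640.0, 169.0, 95.0]]
scene rig 0.84 [285. 247.] [671. -98.  42.] [[520.0, -257.0, 9.0], [781.0, 135.0, 353.0]]
scene carriage 0.8 [329. 200.] [591. 102.  36.] [[566.0, 34.0, -0.0], [637.0, 172.0,
[... 1735 characters left out ...]
7.] [[490.0, -251.0, 8.0], [766.0, 143.0, 352.0]]
top carriage 0.91 [196. 146.] [628.  69.  38.] [[565.0, 6.0, 22.0], [693.0, 168.0, 88.0]]
top carriage 0.21 [249. 136.] [634. -80.  36.] [[489.0, -251.0, 8.0], [767.0, 145.0, 352.0]]
top tray 0.93 [194. 142.] [628.  71.  38.] [[565.0, 8.0, 31.0], [692.0, 168.0, 91.0]]
top push_post 0.74 [197. 142.] [627.  70.  38.] [[565.0, 7.0, 27.0], [692.0, 167.0, 79.0]]
top hood_rim 0.62 [247. 118.] [645. -73. 261.] [[603.0, -112.0, 160.0], [731.0, -34.0, 267.0]]
top hood_rim 0.44 [360. 148.] [ 625. -386.   47.] [[586.0, -408.0, 1.0], [650.0, -343.0, 91.0]]
top crank_grip 0.79 [307. 180.] [ 526. -231.   90.] [[507.0, -258.0, 83.0], [541.0, -201.0, 132.0]]
```

View pics/scene1.png

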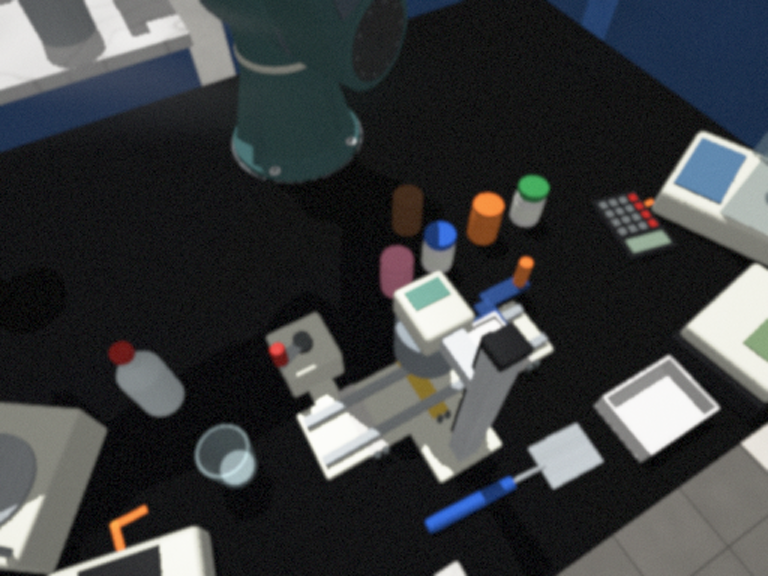

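View pics/top1.png

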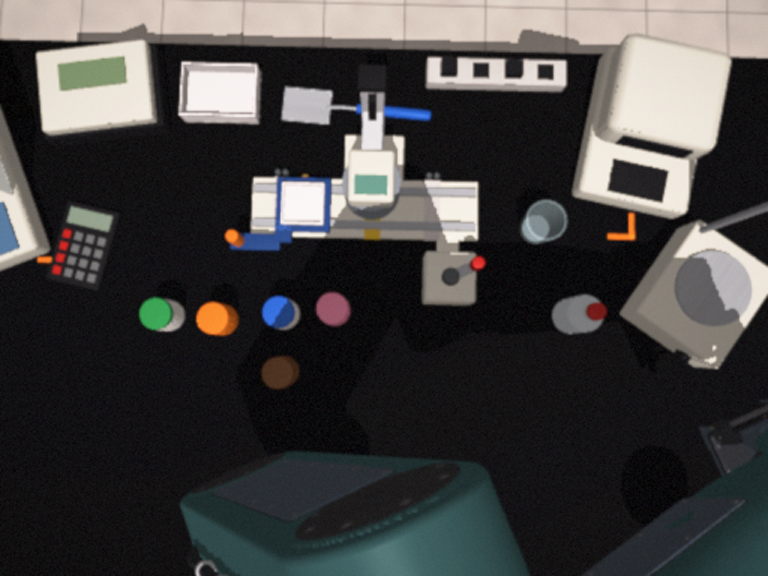

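```bash
python3 - <<'E'
from h import *
f=np.load("f1.npz")
for c,i,d in(("scene",f['a'],f['da']),("top",f['b'],f['db'])):
    P=cloud(c,d);x,y,z=P[...,0],P[...,1],P[...,2]
    hsv=cv2.cvtColor(i,cv2.COLOR_RGB2HSV);H,S,V=[hsv[...,k].astype(int) for k in range(3)]
    ok=(d>0)
    def rep(n,m):
        m=m&ok;q=P[m];
        if len(q)<4: print(c,n,len(q));return
        (cx,cy),r=cv2.minEnclosingCircle(q[:,:2].astype(np.float32));R=cv2.minAreaRect(q[:,:2].astype(np.float32))
        print(c,n,len(q),'mean',q.mean(0).round(1),'circ',round(cx,1),round(cy,1),round(r,1),'rect',np.round(R[0],1),np.round(R[1],1),round(R[2],2))
    box=lambda a,b,e,g,l,h:(x>a)&(x<b)&(y>e)&(y<g)&(z>l)&(z<h)
    rep('cap',box(405,490,40,125,80,92))
    rep('capblue',box(405,490,40,125,80,92)&(H>100)&(H<130)&(S>120))
    rep('brown',box(300,400,40,125,80,92));rep('pink',box(410,500,-50,38,80,92));rep('orange',box(400,490,150,240,80,92))
    rep('post',box(520,620,130,200,88,103))
    rep('knob',box(490,570,-290,-170,120,138))
    rep('hub',box(460,570,-290,-130,78,118)&(V<70))
    rep('gbox',box(440,570,-310,-110,64,75))
    rep('base',box(560,760,-280,170,6,17)&(V>90))
    rep('traywhite',box(560,720,0,140,36,54)&(S<60)&(V>130))
    rep('rails',box(560,720,-280,160,18,34)&(V>60))
    rep('head',box(560,760,-160,20,255,275))
    rep('coltop',box(640,820,-160,20,340,370))
b=f['b'];save("crop1",b[120:270,80:340],3)
E
```

```text
scene cap 279 mean [453.4  80.6  83.1] circ 453.3 82.0 27.9 rect [452.5  80.6] [52.2 54.4] 55.93
scene capblue 279 mean [453.4  80.6  83.1] circ 453.3 82.0 27.9 rect [452.5  80.6] [52.2 54.4] 55.93
scene brown 234 mean [349.4  78.2  83.1] circ 347.9 77.9 29.2 rect [348.  78.] [52.4 53.1] 59.04
scene pink 299 mean [462.3 -11.6  83.1] circ 461.2 -11.2 27.3 rect [461.5 -11.2] [52.4 52.3] 32.58
scene orange 250 mean [440.4 192.9  83.1] circ 439.6 193.0 28.8 rect [439.4 193.8] [53.2 53.4] 32.86
scene post 60 mean [582.  164.2  93.4] circ 581.8 165.3 11.4 rect [581.8 164.9] [19.8 20.1] 37.65
scene knob 81 mean [ 543.  -257.3  127.4] circ 541.6 -256.7 10.8 rect [ 542.2 -257.3] [19.5 18.6] 62.13
scene hub 103 mean [ 525.4 -216.    87.3] circ 533.6 -235.6 33.2 rect [ 531.1 -236.8] [25.8 65.8] 21.16
scene gbox 980 mean [ 526.9 -211.4   68.2] circ 523.0 -216.3 60.2 rect [ 522.9 -215.8] [89.3 90.2] 89.99
scene base 4258 mean [ 663.7 -135.2   10.7] circ 646.4 -60.8 216.8 rect [671.3 -63.1] [427.5 188.1] 83.94
scene traywhite 235 mean [625.6  61.4  40.4] circ 627.8 59.5 37.2 rect [625.9  59.3] [34
[... 1002 characters left out ...]
top hub 95 mean [ 516.5 -211.5   89.5] circ 516.7 -211.7 13.7 rect [ 516.6 -211.7] [25.7 26.1] 45.76
top gbox 919 mean [ 514.9 -209.    69.6] circ 517.2 -212.6 60.2 rect [ 516.7 -212.3] [90.3 87.8] 0.9
top base 2748 mean [ 641.7 -100.7   11.8] circ 644.0 -56.2 215.4 rect [672.7 -58.1] [425.2 182.4] 85.8
top traywhite 794 mean [647.5  55.   42. ] circ 646.1 61.6 60.9 rect [645.7  59.1] [88.9 89. ] 0.05
top rails 1317 mean [639.1 -67.4  25.9] circ 626.9 -50.2 217.9 rect [642.1 -49.9] [150.1 422. ] 1.3
top head 1172 mean [652.  -72.6 262.7] circ 676.2 -72.7 74.9 rect [677.8 -71.2] [142.5  69.9] 1.3
top coltop 356 mean [759.9 -71.8 353.8] circ 760.9 -72.2 25.2 rect [762.  -72.3] [38.7 39.4] 1.37
```

View pics/crop1.png

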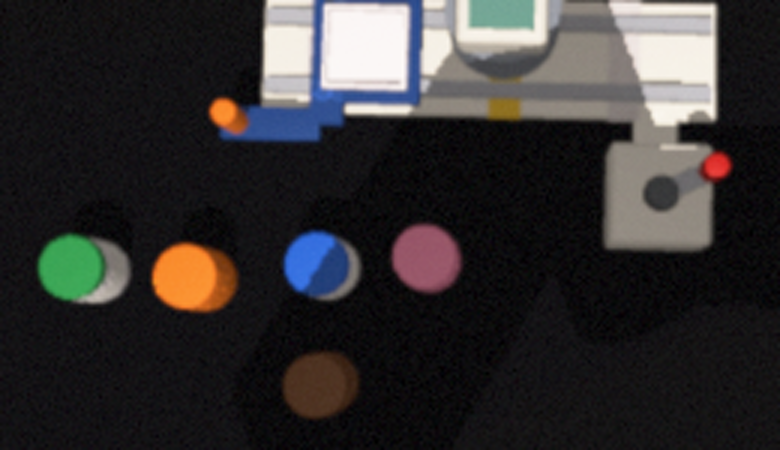

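The target is the blue cap at top pixel (186,208). The things it could be mistaken for are green (104,209), orange (144,212), pink (222,206) and brown (187,248). The crop confirms the blue cap, half of it in shadow, with white sides.

The cameras disagree by about 6 mm in absolute position. Jar to tray agrees to 1 mm, at about (+199, -31).

```bash
cat > go.py <<'E'
# usage: go.py x y z yaw -> shift/turn in tool axes from measured pose
import sys,numpy as np
from station import arm
from scipy.spatial.transform import Rotation as Ro
s=arm.observe();R=Ro.from_euler("xyz",s["tcp_rot"])
t=[float(v) for v in sys.argv[1:5]]
print("t",round(s["time_s"],2),"pos",s["tcp_pos"].round(1),"rot",s["tcp_rot"].round(4),"F",s["ft_force"].round(1),"gap",round(s["finger_gap"],3))
d=R.inv().apply(np.array(t[:3])-s["tcp_pos"])/1000
w=(R.inv()*Ro.from_euler("xyz",[np.pi,0,t[3]])).as_rotvec()
print("shift",d.round(4),"turn",w.round(4))
E
python3 -m handwheel '.315 -.281 -.008 0 0 -1.143;.315 -.281 -.008 0 0 -1.143;.315 -.281 -.008 0 0 -1.143;.315 -.281 -.008 0 0 -1.143;.315 -.281 -.008 0 0 -1.143;.315 -.281 -.008 0 0 -1.143;.315 -.281 -.008 0 0 -1.143;.315 -.281 -.008 0 0 -1.143' 0 20; python3 go.py 450 83.5 200 1.5708
```

```text
time_s: 2.0
tcp_pos: [451.9, -269.0, 300.1]
tcp_rot: [3.141, 0.0, 1.576]
ft_force: [0.9, -0.5, -0.2]
finger_gap: 0.995
t 2.0 pos [ 451.9 -269.   300.1] rot [3.1411e+00 3.0000e-04 1.5764e+00] F [ 0.9 -0.5 -0.2] gap 0.995
shift [0.3526 0.     0.1   ] turn [0.0005 0.0003 0.0056]
```

```bash
python3 -m handwheel '.05 0 .01 0 0 0;.1 0 .02 0 0 0;.15 0 .03 0 0 0;.2 0 .05 0 0 0;.25 0 .065 0 0 0;.3 0 .08 0 0 0;.34 0 .08 0 0 0;.35 -.001 .08 0 0 .005'; python3 go.py 450 83.5 110 1.5708
python3 - <<'E'
from h import *
b,db=arm.grab_frame("top");a,da=arm.grab_frame("scene")
save("v4",np.hstack([a[90:240,200:400],b[130:280,90:290]]),2)
for c,i,d in(("scene",a,da),("top",b,db)):
    P=cloud(c,d);x,y,z=P[...,0],P[...,1],P[...,2]
    for l,h in((140,150),(150,175),(175,200),(205,225),(80,90)):
        m=(d>0)&(x>330)&(x<570)&(y>40)&(y<160)&(z>l)&(z<h);q=P[m]
        if len(q):print(c,l,len(q),np.percentile(q,[1,50,99],axis=0).round().tolist())
E
```

```text
time_s: 2.8
tcp_pos: [450.0, 82.6, 219.4]
tcp_rot: [-3.141, -0.0, 1.569]
ft_force: [0.6, -0.2, 0.8]
finger_gap: 0.998
t 2.8 pos [450.   82.6 219.4] rot [-3.1410e+00 -3.0000e-04  1.5691e+00] F [ 0.6 -0.2  0.8] gap 0.998
shift [0.0009 0.     0.1094] turn [-0.0006 -0.0003 -0.0017]
scene 140 52 [[402.0, 64.0, 140.0], [407.0, 80.0, 146.0], [508.0, 98.0, 150.0]]
scene 150 153 [[400.0, 64.0, 150.0], [503.0, 75.0, 162.0], [510.0, 98.0, 174.0]]
scene 175 105 [[396.0, 64.0, 175.0], [407.0, 73.0, 182.0], [511.0, 98.0, 199.0]]
scene 205 77 [[372.0, 44.0, 207.0], [532.0, 70.0, 222.0], [535.0, 115.0, 225.0]]
scene 80 462 [[331.0, 53.0, 80.0], [435.0, 78.0, 83.0], [477.0, 105.0, 86.0]]
top 205 4 [[506.0, 48.0, 222.0], [523.0, 48.0, 224.0], [526.0, 49.0, 225.0]]
top 80 25 [[332.0, 56.0, 80.0], [345.0, 60.0, 85.0], [360.0, 63.0, 89.0]]
```

View pics/v4.png

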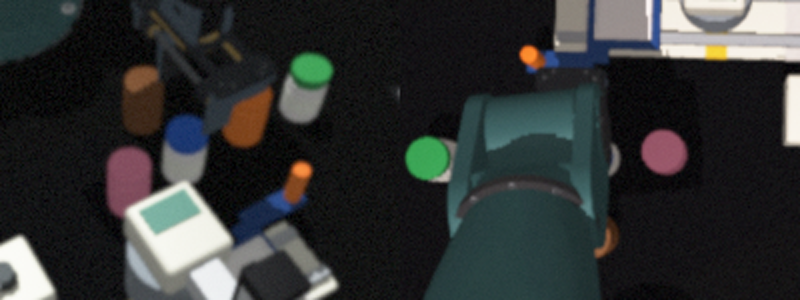

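The scene camera is within about 2 mm of the real fingers, so the jar is at about (452.5, 83) and the top camera carries the offset. In the picture, the blue cap (left half, at 185,135) lies straight under the gripper. I'll descend.

```bash
python3 -m handwheel '0 .001 .02 0 0 0;0 .0025 .04 0 0 0;0 .0025 .06 0 0 0;0 .0025 .08 0 0 0;0 .0025 .095 0 0 0;0 .0025 .105 0 0 0;0 .0025 .111 0 0 0;0 .0025 .111 0 0 0' 0 25 && python3 -m handwheel '0 0 0 0 0 0;0 0 0 0 0 0;0 0 0 0 0 0;0 0 0 0 0 0;0 0 0 0 0 0;0 0 0 0 0 0;0 0 0 0 0 0;0 0 0 0 0 0' 1 25; python3 go.py 652 52 200 1.5708
```

```text
time_s: 3.7
tcp_pos: [453.0, 78.5, 108.5]
tcp_rot: [-3.141, 0.0, 1.565]
ft_force: [-0.3, -0.4, -0.5]
finger_gap: 0.999
time_s: 4.5
tcp_pos: [453.0, 79.2, 109.0]
tcp_rot: [-3.141, -0.0, 1.566]
ft_force: [-1.8, 0.3, 6.7]
finger_gap: 0.61
t 4.5 pos [453.   79.2 109. ] rot [-3.1414 -0.      1.5659] F [-1.8  0.3  6.7] gap 0.61
shift [-0.0262  0.1992 -0.0911] turn [-0.0002 -0.     -0.0049]
```

```bash
python3 -m handwheel '0 0 -.015 0 0 0;0 0 -.04 0 0 0;0 0 -.07 0 0 0;0 .01 -.09 0 0 0;-.003 .03 -.09 0 0 0;-.006 .055 -.09 0 0 0;-.01 .08 -.09 0 0 0;-.013 .105 -.09 0 0 0' && python3 -m handwheel '-.003 .025 0 0 0 0;-.006 .05 0 0 0 0;-.01 .07 0 0 0 0;-.013 .085 0 0 0 -.002;-.016 .093 0 0 0 -.005;-.017 .094 0 0 0 -.005;-.017 .094 0 0 0 -.005;-.017 .094 0 0 0 -.005'; python3 go.py 652 48 149 1.5708
python3 - <<'E'
from h import *
a,da=arm.grab_frame("scene");b,db=arm.grab_frame("top")
save("v5",np.hstack([a[130:280,260:440],b[80:230,130:310]]),2.2)
np.savez("f2.npz",a=a,da=da,b=b,db=db)
P=cloud("scene",da);x,y,z=P[...,0],P[...,1],P[...,2]
H,S,V=[k.astype(int) for k in cv2.split(cv2.cvtColor(a,cv2.COLOR_RGB2HSV))]
for n,m in(('capblue',(H>100)&(H<130)&(S>100)&(z>145)&(z<190)),('jarwhite',(S<60)&(V>100)&(z>93)&(z<150)&(x>600)&(x<700)&(y>0)&(y<110)),('post',(z>88)&(z<103)&(x>520)&(x<620)&(y>130)&(y<200)),('tray',(S<50)&(V>100)&(z>36)&(z<54)&(x>560)&(x<720)&(y>0)&(y<110)),('fing',(z>120)&(z<195)&(V<90)&(x>560)&(x<750)&(y>0)&(y<120)&~((H>100)&(H<130)&(S>100)))):
    q=P[m&(da>0)]
    if len(q):print(n,len(q),np.percentile(q,[1,50,99],axis=0).round(1).tolist(),cv2.minEnclosingCircle(q[:,:2].astype(np.float32)))
E
```

```text
time_s: 5.3
tcp_pos: [558.7, 65.4, 198.7]
tcp_rot: [-3.141, 0.0, 1.566]
ft_force: [-0.9, -0.2, -1.9]
finger_gap: 0.606
time_s: 6.1
tcp_pos: [651.1, 48.2, 198.7]
tcp_rot: [-3.141, 0.0, 1.571]
ft_force: [0.1, 0.9, -2.1]
finger_gap: 0.603
t 6.1 pos [651.1  48.2 198.7] rot [-3.141   0.      1.5708] F [ 0.1  0.9 -2.1] gap 0.603
shift [-0.0002  0.0009  0.0497] turn [-0.0006  0.      0.    ]
capblue 189 [[625.2, 23.7, 151.8], [653.5, 33.7, 172.8], [669.0, 76.7, 175.5]] ((651.0245971679688, 50.413055419921875), 28.559350967407227)
jarwhite 135 [[634.9, 22.6, 96.7], [654.6, 24.5, 133.2], [674.0, 33.7, 149.8]] ((654.7134399414062, 32.39120864868164), 20.60150909423828)
tray 69 [[613.2, 28.8, 36.4], [627.4, 38.7, 38.7], [645.9, 52.3, 48.2]] ((629.1004638671875, 41.29307556152344), 20.71481704711914)
fing 104 [[614.3, 29.9, 122.7], [622.4, 32.6, 157.2], [675.5, 50.9, 189.9]] ((645.116943359375, 34.422576904296875), 31.12367057800293)
```

View pics/v5.png

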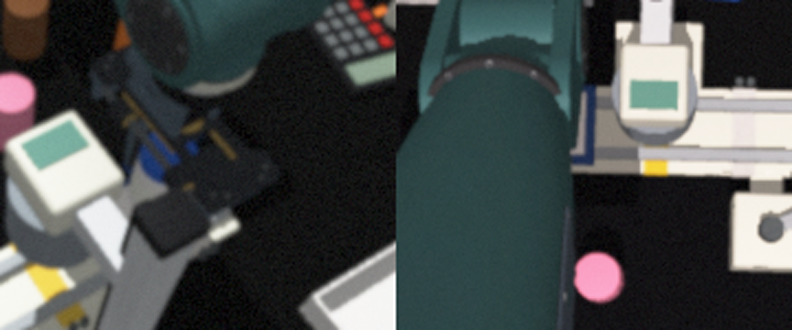

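The picture shows the jar held over the tray. In the scene-camera frame its centre is at about y=51 and the tray's is at about 50.5. I'll lower it.

```bash
python3 -m handwheel '0 .001 .008 0 0 0;0 .001 .018 0 0 0;0 .001 .028 0 0 0;0 .001 .037 0 0 0;0 .001 .043 0 0 0;0 .001 .046 0 0 0;0 .001 .048 0 0 0;0 .001 .049 0 0 0'; python3 go.py 652 48 149 1.5708
```

```text
time_s: 7.0
tcp_pos: [652.9, 48.1, 149.8]
tcp_rot: [3.141, -0.0, 1.571]
ft_force: [-0.3, 0.3, -2.2]
finger_gap: 0.607
t 7.0 pos [652.9  48.1 149.8] rot [ 3.1414 -0.      1.5707] F [-0.3  0.3 -2.2] gap 0.607
shift [-0.0001 -0.0009  0.0008] turn [ 0.0002 -0.     -0.0001]
```

```bash
python3 -m handwheel '0 0 .001 0 0 0;0 0 .001 0 0 0;0 0 .0015 0 0 0;0 0 .0015 0 0 0;0 0 .0015 0 0 0;0 0 .0015 0 0 0;0 0 .0015 0 0 0;0 0 .0015 0 0 0' && python3 -m handwheel '0 0 0 0 0 0;0 0 0 0 0 0;0 0 0 0 0 0;0 0 0 0 0 0;0 0 0 0 0 0;0 0 -.01 0 0 0;0 0 -.03 0 0 0;0 0 -.06 0 0 0' 0 25; python3 go.py 581 167 230 1.5708
```

```text
time_s: 7.8
tcp_pos: [653.0, 48.1, 149.0]
tcp_rot: [3.141, -0.0, 1.571]
ft_force: [-0.9, -0.3, 5.5]
finger_gap: 0.608
time_s: 8.6
tcp_pos: [652.2, 48.1, 208.3]
tcp_rot: [-3.139, 0.0, 1.571]
ft_force: [-0.1, -0.7, 1.0]
finger_gap: 1.002
t 8.6 pos [652.2  48.1 208.3] rot [-3.1393e+00  1.0000e-04  1.5708e+00] F [-0.1 -0.7  1. ] gap 1.002
shift [ 0.1189 -0.0712 -0.0215] turn [-0.0023  0.0001 -0.    ]
```

```bash
python3 -m handwheel '0 0 -.02 0 0 0;.03 -.02 -.02 0 0 0;.065 -.04 -.02 0 0 0;.1 -.06 -.02 0 0 0;.115 -.07 -.02 0 0 0;.119 -.071 -.02 0 0 0;.119 -.071 -.02 0 0 0;.119 -.071 -.02 0 0 0'; python3 go.py 581 167 135 1.5708
python3 - <<'E'
from h import *
a,da=arm.grab_frame("scene");b,db=arm.grab_frame("top")
save("v6",np.hstack([a[110:260,270:450],b[80:230,120:300]]),2.2)
for c,i,d in(("scene",a,da),("top",b,db)):
    P=cloud(c,d);x,y,z=P[...,0],P[...,1],P[...,2]
    H,S,V=[k.astype(int) for k in cv2.split(cv2.cvtColor(i,cv2.COLOR_RGB2HSV))]
    for n,m in(('cap',(H>100)&(H<130)&(S>100)&(z>117)&(z<132)),('post',(z>60)&(z<103)&(H<20)&(S>120)&(x>520)&(x<620)&(y>130)&(y<200))):
        q=P[m&(d>0)]
        if len(q):print(c,n,len(q),np.percentile(q,[1,50,99],axis=0).round(1).tolist(),cv2.minEnclosingCircle(q[:,:2].astype(np.float32)))
E
```

```text
time_s: 9.4
tcp_pos: [582.6, 166.3, 228.6]
tcp_rot: [3.141, -0.0, 1.57]
ft_force: [0.4, -0.1, -0.4]
finger_gap: 1.004
t 9.4 pos [582.6 166.3 228.6] rot [ 3.1411 -0.      1.5702] F [ 0.4 -0.1 -0.4] gap 1.004
shift [ 0.0007 -0.0016  0.0936] turn [ 0.0005 -0.     -0.0006]
scene cap 329 [[630.1, 24.0, 119.2], [651.6, 50.2, 123.4], [671.2, 75.4, 126.1]] ((653.2637329101562, 50.10064697265625), 27.02152442932129)
scene post 119 [[571.0, 154.3, 61.6], [584.0, 160.5, 88.2], [592.3, 174.4, 95.6]] ((581.0078735351562, 164.52297973632812), 11.438253402709961)
top cap 347 [[624.2, 28.1, 119.2], [650.7, 52.9, 124.9], [675.4, 78.9, 130.7]] ((650.1112670898438, 54.03166961669922), 27.262746810913086)
top post 43 [[565.7, 158.3, 61.0], [573.9, 162.0, 92.8], [585.0, 168.9, 99.5]] ((575.4945678710938, 166.85107421875), 10.239032745361328)
```

View pics/v6.png

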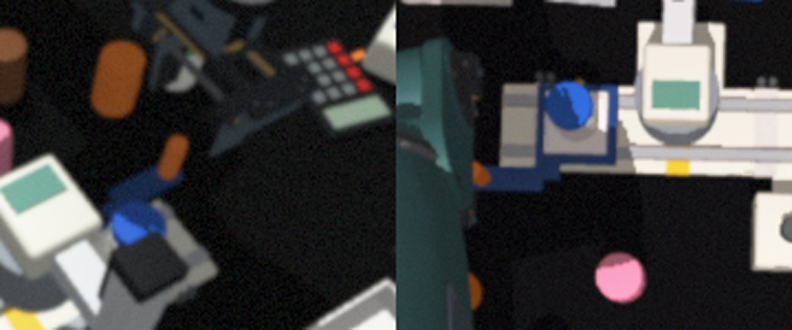

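The jar stands in the tray with the cap level at 125 mm, so it is seated (cap at crop 135,222 in the left half and 568,105 in the right half). Now I'll grip the post.

```bash
python3 -m handwheel '0 -.001 .02 0 0 0;0 -.001 .04 0 0 0;0 -.001 .06 0 0 0;0 -.001 .075 0 0 0;0 -.001 .085 0 0 0;0 -.001 .09 0 0 0;0 -.001 .093 0 0 0;0 -.001 .093 0 0 0' 0 40 && python3 -m handwheel '0 0 0 0 0 0;0 0 0 0 0 0;0 0 0 0 0 0;0 0 0 0 0 0;0 0 0 0 0 0;0 0 0 0 0 0;0 0 0 0 0 0;0 0 0 0 0 0' 1 40; python3 go.py 581 41 135 1.5708
```

```text
time_s: 10.3
tcp_pos: [581.1, 167.1, 135.5]
tcp_rot: [3.141, -0.0, 1.571]
ft_force: [-0.2, 0.5, 0.5]
finger_gap: 0.998
time_s: 11.1
tcp_pos: [580.8, 167.1, 135.3]
tcp_rot: [-3.142, -0.0, 1.571]
ft_force: [-0.7, -0.3, -0.6]
finger_gap: 0.336
t 11.1 pos [580.8 167.1 135.3] rot [-3.1415 -0.      1.5708] F [-0.7 -0.3 -0.6] gap 0.336
shift [-0.1261  0.0002  0.0003] turn [-0.0001 -0.     -0.    ]
```

```bash
python3 -m handwheel '0 0 0 0 0 0;0 0 0 0 0 0;0 0 0 0 0 0;-.002 0 0 0 0 0;-.006 0 0 0 0 0;-.012 0 0 0 0 0;-.02 0 0 0 0 0;-.03 0 0 0 0 0' && python3 -m handwheel '-.01 0 0 0 0 0;-.02 0 0 0 0 0;-.03 0 0 0 0 0;-.04 0 0 0 0 0;-.05 0 0 0 0 0;-.06 0 0 0 0 0;-.068 0 0 0 0 0;-.074 0 0 0 0 0'; python3 go.py 581 41 135 1.5708
```

```text
time_s: 11.9
tcp_pos: [579.2, 137.0, 135.0]
tcp_rot: [-3.138, 0.0, 1.571]
ft_force: [-11.7, 1.2, 8.0]
finger_gap: 0.233
time_s: 12.7
tcp_pos: [579.3, 62.7, 135.0]
tcp_rot: [-3.138, 0.0, 1.571]
ft_force: [-10.9, 1.1, 7.4]
finger_gap: 0.23
t 12.7 pos [579.3  62.7 135. ] rot [-3.1377e+00  1.0000e-04  1.5706e+00] F [-10.9   1.1   7.4] gap 0.23
shift [-0.0217  0.0017 -0.0001] turn [-0.0038  0.0001 -0.0002]
```

```bash
python3 -m handwheel '-.005 0 0 0 0 0;-.01 0 0 0 0 0;-.014 0 0 0 0 0;-.017 0 0 0 0 0;-.019 0 0 0 0 0;-.02 0 0 0 0 0;-.021 0 0 0 0 0;-.022 0 0 0 0 0'; python3 go.py 581 41 135 1.5708
python3 - <<'E'
from h import *
a,da=arm.grab_frame("scene")
save("v7",a[100:300,180:430],3)
P=cloud("scene",da);x,y,z=P[...,0],P[...,1],P[...,2]
H,S,V=[k.astype(int) for k in cv2.split(cv2.cvtColor(a,cv2.COLOR_RGB2HSV))]
for n,m in(('jarside',(S<60)&(V>60)&(z>50)&(z<120)&(x>600)&(x<700)&(y<30)&(y>-140)),('navy',(H>100)&(H<130)&(S>90)&(z>30)&(z<40)&(x>590)&(x<720))):
    q=P[m&(da>0)]
    if len(q):print(n,len(q),np.percentile(q,[1,50,99],axis=0).round(1).tolist())
E
```

```text
time_s: 13.5
tcp_pos: [579.4, 41.2, 135.0]
tcp_rot: [-3.138, -0.0, 1.571]
ft_force: [-10.1, 1.1, 7.1]
finger_gap: 0.233
t 13.5 pos [579.4  41.2 135. ] rot [-3.1378 -0.      1.5708] F [-10.1   1.1   7.1] gap 0.233
shift [-0.0002  0.0016 -0.    ] turn [-0.0038 -0.     -0.    ]
jarside 220 [[650.0, -103.3, 50.6], [677.3, -91.7, 78.0], [683.8, -62.0, 103.2]]
navy 346 [[603.0, -124.5, 31.5], [687.2, -114.6, 34.4], [699.9, -29.0, 37.3]]
```

View pics/v7.png

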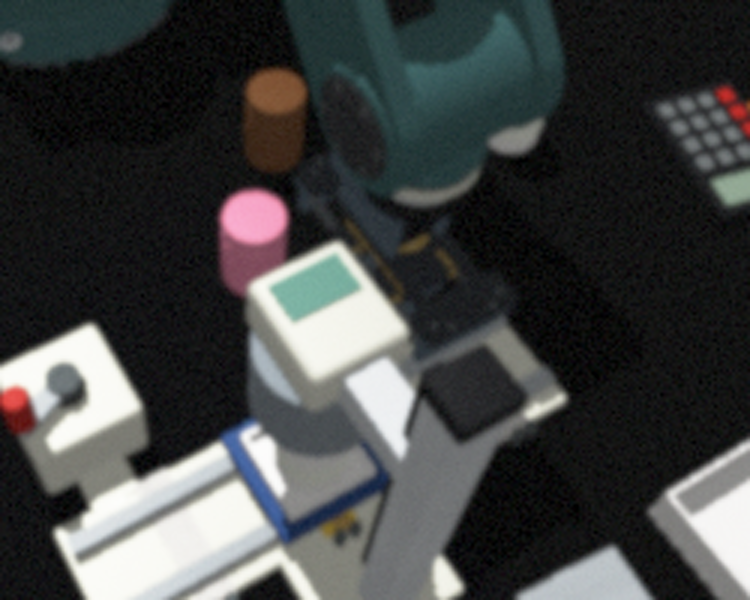

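```bash
python3 -m handwheel '-.0005 0 0 0 0 0;-.001 0 0 0 0 0;-.001 0 0 0 0 0;-.0015 0 0 0 0 0;-.0015 0 0 0 0 0;-.002 0 0 0 0 0;-.002 0 0 0 0 0;-.002 0 0 0 0 0';  python3 -m handwheel '-.0005 0 0 0 0 0;-.001 0 0 0 0 0;-.001 0 0 0 0 0;-.0015 0 0 0 0 0;-.0015 0 0 0 0 0;-.002 0 0 0 0 0;-.002 0 0 0 0 0;-.002 0 0 0 0 0'
```

```text
time_s: 14.35
tcp_pos: [579.3, 39.6, 135.0]
tcp_rot: [-3.138, -0.001, 1.571]
ft_force: [-9.3, 7.0, 7.3]
finger_gap: 0.233
time_s: 15.15
tcp_pos: [579.4, 37.6, 135.0]
tcp_rot: [-3.138, -0.001, 1.571]
ft_force: [-10.1, 5.7, 7.1]
finger_gap: 0.23
```

```bash
python3 -m handwheel '.001 0 0 0 0 0;.002 0 0 0 0 0;.003 0 0 0 0 0;.003 0 0 0 0 0;.003 0 0 0 0 0;.003 0 0 0 0 0;.003 0 0 0 0 0;.003 0 0 0 0 0';  python3 -m handwheel '.0005 0 0 0 0 0;.001 0 0 0 0 0;.001 0 0 0 0 0;.0015 0 0 0 0 0;.0015 0 0 0 0 0;.002 0 0 0 0 0;.002 0 0 0 0 0;.002 0 0 0 0 0'
```

```text
time_s: 15.95
tcp_pos: [579.4, 40.2, 135.0]
tcp_rot: [-3.138, -0.0, 1.571]
ft_force: [-10.6, 0.1, 7.1]
finger_gap: 0.233
time_s: 16.75
tcp_pos: [579.4, 41.5, 134.9]
tcp_rot: [-3.138, 0.001, 1.571]
ft_force: [-9.2, -9.6, 7.7]
finger_gap: 0.231
```

The detent force reverses either side of y≈40.2, so the station is confirmed there. I'll centre on it and release.

```bash
python3 -m handwheel '-.0005 0 0 0 0 0;-.001 0 0 0 0 0;-.0015 0 0 0 0 0;-.0015 0 0 0 0 0;-.0015 0 0 0 0 0;-.0015 0 0 0 0 0;-.0015 0 0 0 0 0;-.0015 0 0 0 0 0'; python3 -m handwheel '0 0 0 0 0 0;0 0 0 0 0 0;0 0 0 0 0 0;0 0 0 0 0 0;0 0 0 0 0 0;0 0 0 0 0 0;0 0 0 0 0 0;0 0 0 0 0 0' 0 40;  python3 go.py 470 30 240 1.5708
```

```text
time_s: 17.55
tcp_pos: [579.3, 40.6, 134.9]
tcp_rot: [-3.138, 0.0, 1.571]
ft_force: [-8.7, -0.4, 8.4]
finger_gap: 0.23
time_s: 18.35
tcp_pos: [580.9, 40.6, 135.3]
tcp_rot: [3.141, -0.0, 1.571]
ft_force: [-1.0, -1.0, -0.5]
finger_gap: 0.902
t 18.35 pos [580.9  40.6 135.3] rot [ 3.1415 -0.      1.5708] F [-1.  -1.  -0.5] gap 0.902
shift [-0.0106 -0.1109 -0.1047] turn [ 0.0001 -0.     -0.    ]
```

```bash
python3 -m handwheel '0 0 -.02 0 0 0;0 0 -.06 0 0 0;0 -.01 -.1 0 0 0;0 -.05 -.12 0 0 0;-.01 -.09 -.12 0 0 0;-.03 -.12 -.12 0 0 0;-.07 -.125 -.12 0 0 0;-.11 -.125 -.12 0 0 0' 0 40; python3 -m handwheel '-.045 0 0 0 0 .1;-.09 0 0 0 0 .25;-.135 .01 0 0 0 .4;-.175 .04 0 0 0 .55;-.19 .075 0 0 0 .7;-.186 .085 0 0 0 .785;-.186 .085 0 0 0 .785;-.186 .085 0 0 0 .785';  python3 go.py 541 -255 172 0.7854
python3 - <<'E'
from h import *
a,da=arm.grab_frame("scene");b,db=arm.grab_frame("top")
save("v8",np.hstack([a[140:290,130:330],b[80:230,180:340]]),2.1)
np.savez("f3.npz",a=a,da=da,b=b,db=db)
for c,i,d in(("scene",a,da),("top",b,db)):
    P=cloud(c,d);x,y,z=P[...,0],P[...,1],P[...,2]
    H,S,V=[k.astype(int) for k in cv2.split(cv2.cvtColor(i,cv2.COLOR_RGB2HSV))]
    for n,m in(('knob',(x>480)&(x<580)&(y>-300)&(y<-150)&(z>110)&(z<138)&(S>120)),('post',(z>88)&(z<103)&(H<20)&(S>120)&(x>520)&(x<620)&(y>-50)&(y<100)),('navy',(H>100)&(H<130)&(S>90)&(z>30)&(z<40)&(x>590)&(x<720)),('fing',(z>165)&(z<190)&(x>450)&(x<640)&(y>-340)&(y<-170))):
        q=P[m&(d>0)]
        if len(q):print(c,n,len(q),np.percentile(q,[1,50,99],axis=0).round(1).tolist(),cv2.minEnclosingCircle(q[:,:2].astype(np.float32)))
E
```

```text
time_s: 19.15
tcp_pos: [454.7, -70.0, 255.7]
tcp_rot: [3.141, 0.0, 1.572]
ft_force: [1.4, -0.3, 0.0]
finger_gap: 1.003
time_s: 19.95
tcp_pos: [540.2, -255.0, 255.0]
tcp_rot: [-3.141, 0.0, 0.789]
ft_force: [-0.2, -0.3, 0.6]
finger_gap: 0.999
t 19.95 pos [ 540.2 -255.   255. ] rot [-3.1407e+00  4.0000e-04  7.8910e-01] F [-0.2 -0.3  0.6] gap 0.999
shift [0.0006 0.0006 0.083 ] turn [-0.0009  0.0004  0.0037]
scene knob 83 [[534.1, -266.9, 110.5], [546.3, -257.9, 127.4], [551.9, -249.5, 130.7]] ((542.6271362304688, -257.32415771484375), 9.757363319396973)
scene post 35 [[572.3, 37.1, 90.0], [582.5, 42.9, 94.3], [592.4, 48.8, 98.1]] ((582.2376708984375, 40.32128143310547), 10.734931945800781)
scene navy 339 [[603.0, -124.7, 31.7], [688.2, -109.7, 34.4], [700.2, -26.6, 37.5]] ((649.5635375976562, -76.9979019165039), 66.81488800048828)
scene fing 61 [[499.7, -300.6, 175.3], [518.8, -221.9, 182.4], [592.7, -205.1, 189.7]] ((543.4769287109375, -254.4908905029297), 56.16790008544922)
top post 52 [[566.0, 33.4, 88.3], [574.8, 42.0, 95.6], [585.5, 51.9, 100.9]] ((575.6025390625, 42.186344146728516), 10.397089004516602)
top navy 225 [[590.3, -120.0, 31.1], [605.7, -62.8, 36.1], [650.7, 0.2, 39.7]] ((621.9990234375, -46.111263275146484), 79.49723052978516)
```

View pics/v8.png

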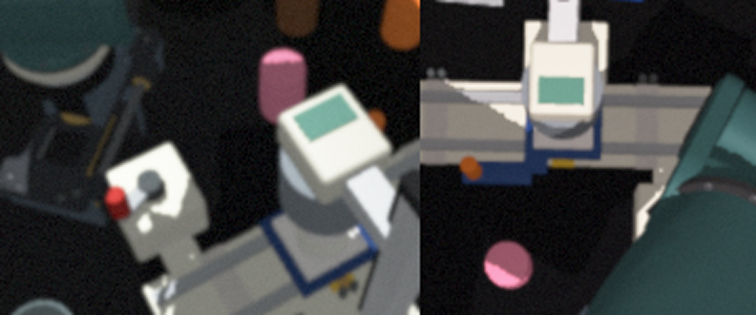

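The carriage sits under the hood with the yellow band beside it (post at crop 468,167 in the right half). The jaws straddle the red knob (116,203). I'll descend and grip.

```bash
python3 -m handwheel '0 0 .02 0 0 0;.001 .001 .04 0 0 0;.001 .001 .06 0 0 0;.001 .001 .072 0 0 0;.001 .001 .08 0 0 0;.001 .001 .083 0 0 0;.001 .001 .083 0 0 0;.001 .001 .083 0 0 0' .35 20; python3 -m handwheel '0 0 0 0 0 0;0 0 0 0 0 0;0 0 0 0 0 0;0 0 0 0 0 0;0 0 0 0 0 0;0 0 0 0 0 0;0 0 0 0 0 0;0 0 0 0 0 0' 1 20;  python3 go.py 541 -255 172 0.7854
```

```text
time_s: 20.85
tcp_pos: [542.6, -255.5, 173.0]
tcp_rot: [3.141, -0.0, 0.786]
ft_force: [-0.2, 0.0, 0.1]
finger_gap: 0.651
time_s: 21.65
tcp_pos: [541.7, -254.9, 172.2]
tcp_rot: [-3.14, 0.0, 0.786]
ft_force: [-3.2, 4.4, 5.3]
finger_gap: 0.237
t 21.65 pos [ 541.7 -254.9  172.2] rot [-3.1397e+00  3.0000e-04  7.8570e-01] F [-3.2  4.4  5.3] gap 0.237
shift [-0.0006 -0.0005  0.0002] turn [-0.0019  0.0003  0.0003]
```

```bash
cat > circ.py <<'E'
# circ.py step_deg : rows around the crank from the present pose, + remaining angle
import sys,numpy as np
from station import arm
s=arm.observe();p=s["tcp_pos"][:2]-np.array([521.5,-214.5]);yaw=s["tcp_rot"][2]
a=np.arctan2(-p[1],p[0]);st=np.radians(float(sys.argv[1]))
print("r",np.hypot(*p).round(1),"a deg",np.degrees(a)%360)
for k in range(1,9):
    w=45*np.array([np.cos(a+k*st)-np.cos(a),-np.sin(a+k*st)+np.sin(a)])
    print("%.1f %.1f"%(w@[np.cos(yaw),np.sin(yaw)],w@[np.sin(yaw),-np.cos(yaw)]),end="; ")
E
python3 circ.py 15
```

```text
r 45.2 a deg 63.401890216067
-10.6 -5.1; -19.4 -12.8; -26.0 -22.6; -29.9 -33.7; -30.7 -45.4; -28.5 -56.9; -23.3 -67.5; -15.7 -76.4;
```

```bash
python3 -m handwheel '-.0106 -.0051 0 0 0 0;-.0194 -.0128 0 0 0 0;-.026 -.0226 0 0 0 0;-.0299 -.0337 0 0 0 0;-.0307 -.0454 0 0 0 0;-.0285 -.0569 0 0 0 0;-.0233 -.0675 0 0 0 0;-.0157 -.0764 0 0 0 0'; python3 circ.py 22
```

```text
time_s: 22.45
tcp_pos: [476.3, -211.6, 172.3]
tcp_rot: [-3.141, 0.001, 0.786]
ft_force: [1.4, -0.5, 2.8]
finger_gap: 0.234
r 45.3 a deg 183.63961841579538
14.8 -8.7; 31.8 -11.2; 48.5 -7.1; 62.5 2.9; 71.6 17.4; 74.7 34.3; 71.2 51.1; 61.7 65.4;
```

Works well, with low forces. I'll continue in 22° steps.

```bash
python3 -m handwheel '.0148 -.0087 0 0 0 0;.0318 -.0112 0 0 0 0;.0485 -.0071 0 0 0 0;.0625 .0029 0 0 0 0;.0716 .0174 0 0 0 0;.0747 .0343 0 0 0 0;.0712 .0511 0 0 0 0;.0617 .0654 0 0 0 0'; python3 circ.py 22
```

```text
time_s: 23.25
tcp_pos: [567.5, -215.2, 171.9]
tcp_rot: [-3.138, 0.002, 0.787]
ft_force: [-20.9, 2.5, 12.1]
finger_gap: 0.237
r 46.0 a deg 0.8828686691751547
-14.4 9.4; -31.3 12.7; -48.1 9.4; -62.5 0.0; -72.4 -14.0; -76.3 -30.7; -73.6 -47.7; -64.7 -62.4;
```

```bash
python3 -m handwheel '-.0149 .0089 0 0 0 0;-.032 .012 0 0 0 0;-.0488 .0087 0 0 0 0;-.0632 -.0007 0 0 0 0;-.0731 -.0147 0 0 0 0;-.077 -.0314 0 0 0 0;-.0743 -.0484 0 0 0 0;-.0654 -.0631 0 0 0 0'; python3 circ.py 22
```

```text
time_s: 24.05
tcp_pos: [476.2, -216.5, 172.4]
tcp_rot: [3.141, 0.0, 0.785]
ft_force: [8.9, -1.9, -0.3]
finger_gap: 0.238
r 45.4 a deg 177.4939850144837
13.8 -10.2; 30.4 -14.5; 47.5 -12.3; 62.4 -3.8; 73.1 9.6; 78.0 26.1; 76.3 43.2; 68.4 58.4;
```

```bash
python3 -m handwheel '.0138 -.0102 0 0 0 0;.0304 -.0142 0 0 0 0;.0473 -.012 0 0 0 0;.062 -.0038 0 0 0 0;.0727 .0094 0 0 0 0;.0774 .0257 0 0 0 0;.0757 .0428 0 0 0 0;.0676 .0578 0 0 0 0'; python3 circ.py 2
```

```text
time_s: 24.85
tcp_pos: [566.6, -209.5, 172.3]
tcp_rot: [-3.141, -0.0, 0.787]
ft_force: [-8.9, 1.4, 5.5]
finger_gap: 0.237
r 45.4 a deg 353.6728573363239
-1.0 1.2; -2.1 2.4; -3.1 3.5; -4.3 4.6; -5.4 5.7; -6.6 6.7; -7.9 7.7; -9.1 8.6;
```

```bash
python3 -m handwheel '-.001 .0012 0 0 0 0;-.0021 .0024 0 0 0 0;-.0031 .0035 0 0 0 0;-.0037 .004 0 0 0 0;-.0043 .0046 0 0 0 0;-.0043 .0046 0 0 0 0;-.0048 .0052 0 0 0 0;-.0048 .0052 0 0 0 0'; python3 circ.py 2
```

```text
time_s: 25.65
tcp_pos: [566.4, -215.2, 172.4]
tcp_rot: [-3.14, -0.002, 0.785]
ft_force: [1.5, 16.0, 9.2]
finger_gap: 0.235
r 44.9 a deg 0.8530745573058828
-1.1 1.1; -2.3 2.1; -3.5 3.1; -4.8 4.0; -6.1 5.0; -7.4 5.8; -8.7 6.6; -10.1 7.4;
```

The stop is felt: 16 N against about 2.5 N while turning. I'll release, rise and check.

```bash
python3 -m handwheel '-.0005 .0005 0 0 0 0;-.0005 .0005 0 0 0 0;0 0 0 0 0 0;0 0 0 0 0 0;0 0 0 0 0 0;0 0 0 0 0 0;0 0 0 0 0 0;0 0 0 0 0 0' && python3 -m handwheel '0 0 0 0 0 0;0 0 0 0 0 0;0 0 0 0 0 0;0 0 0 0 0 0;0 0 0 0 0 0;0 0 0 0 0 0;0 0 0 0 0 0;0 0 0 0 0 0' 0 20; python3 -m handwheel '0 0 -.02 0 0 0;0 0 -.05 0 0 0;0 0 -.09 0 0 0;0 0 -.12 0 0 0;-.03 -.02 -.13 0 0 0;-.07 -.04 -.13 0 0 0;-.11 -.04 -.13 0 0 0;-.15 -.04 -.13 0 0 0'
python3 -m handwheel '-.04 .02 0 0 0 0;-.08 .03 0 0 0 0;-.12 .04 0 0 0 0;-.16 .05 0 0 0 0;-.16 .05 0 0 0 0;-.16 .05 0 0 0 0;-.16 .05 0 0 0 0;-.16 .05 0 0 0 0'
python3 - <<'E'
from h import *
a,da=arm.grab_frame("scene");b,db=arm.grab_frame("top")
save("v9",np.hstack([a[100:330,60:400],b[60:290,80:420]]),1.17)
for c,i,d in(("scene",a,da),("top",b,db)):
    P=cloud(c,d);x,y,z=P[...,0],P[...,1],P[...,2]
    H,S,V=[k.astype(int) for k in cv2.split(cv2.cvtColor(i,cv2.COLOR_RGB2HSV))]
    for n,m in(('knob',(x>460)&(x<590)&(y>-300)&(y<-150)&(z>120)&(z<138)&(S>120)),('post',(z>88)&(z<103)&(H<20)&(S>120)&(x>520)&(x<620)&(y>-50)&(y<100)),('head',(V>120)&(z>170)&(z<290)&(x>610)&(x<690)&(y>-115)&(y<-35)),('green',(H>50)&(H<75)&(S>120)&(z>75)&(z<95)&(x<500)),):
        q=P[m&(d>0)]
        if len(q):print(c,n,len(q),np.percentile(q,[1,50,99],axis=0).round(1).tolist(),np.round(cv2.minEnclosingCircle(q[:,:2].astype(np.float32))[0],1))
    for t in("spare_jar","wash_bottle","beaker"):
        for r in arm.cut_out(c,t)[:1]:
            q=P[r["region"]&(d>0)];print(c,t,round(r["confidence"],2),np.round(r["at"]),np.median(q,0).round())
E
```

```text
time_s: 26.45
tcp_pos: [566.3, -215.2, 172.4]
tcp_rot: [-3.14, -0.002, 0.785]
ft_force: [1.9, 15.6, 8.6]
finger_gap: 0.238
time_s: 27.25
tcp_pos: [565.1, -216.9, 172.3]
tcp_rot: [3.142, -0.0, 0.786]
ft_force: [-0.2, -0.3, 0.7]
finger_gap: 0.906
time_s: 28.05
tcp_pos: [429.4, -295.1, 302.7]
tcp_rot: [3.141, -0.0, 0.787]
ft_force: [0.1, -0.4, -0.1]
finger_gap: 0.997
time_s: 28.85
tcp_pos: [353.6, -442.4, 302.3]
tcp_rot: [-3.141, -0.0, 0.787]
ft_force: [0.1, -0.2, 0.0]
finger_gap: 1.002
scene knob 82 [[558.9, -226.0, 121.6], [569.8, -216.7, 127.9], [578.1, -206.8, 131.0]] [ 567.7 -216.3]
scene post 65 [[572.2, 28.5, 89.2], [582.3, 37.4, 94.4], [592.4, 48.3, 96.8]] [581.8  38.2]
scene head 1309 [[614.3, -110.8, 174.3], [654.5, -80.8, 193.6], [689.4, -43.3, 197.3]] [651.7 -75.5]
scene green 244 [[419.6, 265.7, 76.3], [446.5, 289.7, 82.7], [470.8, 319.1, 86.2]] [444.2 293.1]
scene spare_jar 0.85 [351. 135.] [455. 279.  63.]
scene wash_bottle 0.64 [ 99. 253.] [ 480. -437.  105.]
scene beaker 0.57 [151. 303.] [ 612. -383.   50.]
top knob 60 [[551.8, -222.0, 124.2], [560.7, -211.8, 129.4], [570.6, -201.8, 133.1]] [ 561.5 -211.8]
top post 53 [[566.3, 33.4, 88.8], [575.1, 41.8, 95.9], [585.2, 52.1, 99.1]] [575.9  42.8]
top head 903 [[610.9, -106.1, 188.0], [648.1, -72.2, 195.0], [686.8, -38.2, 200.5]] [647.2 -73.4]
top green 353 [[414.6, 271.1, 78.0], [439.5, 296.7, 85.0], [465.1, 322.1, 90.8]] [439.7 297.3]
top spare_jar 0.78 [107. 211.] [439. 287.  84.]
top wash_bottle 0.93 [387. 211.] [ 454. -425.  113.]
top beaker 0.78 [361. 149.] [ 623. -384.   45.]
```

View pics/v9.png

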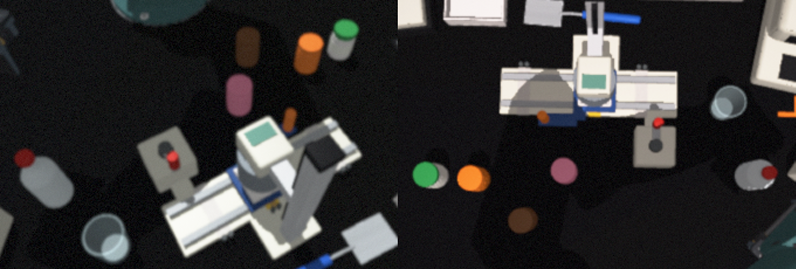

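The head has dropped about 68 mm from its start at about 6.6 mm, so it is fully down. The crank points along +x at the stop, the post has not moved, and the bystanders are where they were.

```bash
python3 -c "
from station import arm;print(arm.close_job())"
```

```text
the job is handed in; nothing more can be done
None
```

The job is done and handed in. The blue-capped jar stands in the tray, the carriage is in the yellow-banded station, and the hood is fully down over the jar. It took about 29 s of the 72 s allowed.

What the last checks showed:
- **Jar:** its cap was level at 125 mm after I released it in the tray. The hood has hidden it since.
- **Carriage:** the detent force reversed on either side of y≈40 mm. After release the post sits there, about 126 mm from where it started.
- **Hood:** I turned the crank clockwise to its stop, where the resistance rose to 16 N. The crank now reads about 0°, which is two full turns. The hood's head dropped 68 mm, on top of the roughly 6.6 mm it was already down at the start, so 75 mm within measuring error.
- **Bystanders:** the wash bottle and beaker read within about 2 mm of where they started. The green-capped jar matches within about 1 mm in the top camera; I had no starting measurement of it from the scene camera. I never went near any of the three.

**Disagreement:** the two cameras differ by about 6 mm in absolute position. I used the scene camera because it matched the real fingers to about 2 mm. The distance from jar to tray agreed to within 1 mm in both cameras.

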